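# Swing the drive strap over the brass bolt

### The arm

A 6-joint arm with a two-finger parallel gripper is mounted at the origin on the work surface. World frame = base frame: x ahead of the robot, y to its left, z up, the work surface at z = 0. Lengths are in m, angles in rad, forces in N, time in s.
With the tool pointing down it reaches from about 0.4 to 0.925 m from the base axis. Payload 12.5 kg.
Tool frame: the origin (TCP) lies between the finger pads; the fingertips stand 14 mm ahead of it and the grasp point (between the pads) lies 5 mm behind it (env.finger_overhang is the distance from the TCP to the fingertips, in m); z points along the fingers, y is the line along which they close (so a half turn about z gives the same grasp; the last joint's range is limited). The gripper opens to 95 mm and grips with 3 to 60 N. Pads are 20 mm wide; open, the fingers measure 119 mm over their backs; the gripper's body (75 mm by 180 mm) begins 59 mm behind the grasp point.
Start: joints at [-1.454, 0.491, 1.559, -0, 1.092, -0.106], TCP at [0.138, -0.61, 0.229] pointing down, gripper open.
Joint ranges: [-3.1, 3.1], [-0.84, 2.19], [0.05, 2.79], [-1.13, 4.28], [0.06, 2.93], [-2.69, 2.69]. Speed limits (rad/s): [2.22, 2.22, 2.79, 3.14, 3.14, 3.14].

### API

Orientations are given as a 3x3 rotation matrix whose columns are the frame's x, y, z axes.
In Python, from cell import env, vision, ticket gives the robot as it stands. The module is installed in compiled form; this text tells all that it offers.
- The arm moves only by the shell command python3 -m crank 'ROWS' [FORCE]. ROWS is JSON, a list of rows, each a list of 3 entries, a list of its own where there are three numbers: the shift along the tool's x, y, z in m, then the turn, a rotation vector about the tool's x, y, z in degrees, then the closure, from 0 (fully open) to 1 (shut). In form: [[[x, y, z], [wx, wy, wz], gripper], ...]. A call has 1 to 8 rows; each row is the pose to reach, as a shift and turn from the pose commanded when the call began, along the tool's axes at that moment; what a row does not reach only later rows make up. A row lasts 1/10 s, in which the tool goes at most 50 mm and 8.59 degrees, less where a joint would pass 70% of its speed; a pose out of reach is approached as far as the arm can. A call with a gripper value outside its range is refused whole. The fingers move at their own pace and stop on an object; FORCE is the grip in N (left out, the last holds). Time passes only in rows, so rows that repeat a pose let the fingers close. It gives the time, the measured TCP pose, the force, the opening and the grip force at its end, in the units of the state.
- env.get_obs(): the state, without advancing time (a new reading comes with each control period).
- vision.capture(name): name is "scene" or "top" or "wrist"; returns a dict with "img" (384x512x3 uint8, red, green, blue), "range_z" (384x512 float32, m along the optical axis (not along the pixel's ray), 0 where there is no reading), "intrinsics" (3x3 intrinsics, pixels), "k1" (the pictures are not rectified: a ray, as slopes to the right and down, at radius r is drawn at 1 + k1 r^2 times it, then the intrinsics apply), "R" (3x3) and "t" (3): a world point X has camera coordinates R X + t. Camera axes: x right, y down, z forward; pixel columns grow to the right and rows downward; lengths in m; the calibration is good to about 2 mm. A picture is of the moment at which its call begins.
- ticket.hand_in(): hands the job in; it is judged then, once.
The state is a dict: "clock": time; "qpos": joint angles; "joint_velocities": joint speeds; "joint_efforts": joint torques, N m; "ee_pos": TCP position; "eef_rot": TCP orientation; "force": force on the tool from outside, world axes, zero at the start; "torque": the same for the moment, N m; "opening": finger opening in m; "grip_force": force on a finger pad.
Only numpy, scipy, OpenCV 4.12 (cv2) and the standard library are available. Lean on these libraries where they do the work, as an engineer would, in place of code of your own. Each camera call takes 0.05 s, during which the arm holds its last target. There are 200 camera calls.

### The job

On the opened screen chassis a steel strap with a red grip lies loose on its tall pivot bolt. Take it by the red grip, lift it a little on that bolt, swing it round and lower it so that its slot drops over the brass bolt (yellow disc, not the black one) and the strap lies flat on the chassis across the drive there; then let go.

Things in the scene. Friction and masses are not known exactly. Their poses are not given: they have to be found in the camera images.
- strap: Bright steel strap 188 x 42 x 4 mm, about 120 g, loose, flat on the chassis. Origin: centre of its 16 mm pivot hole, underside; x along the strap to the slot, z up. It spans x = -22 to 166. Slot: closed window 36 (x) by 26 (y) centred at x = 130. Red grip fin, 44 (x) by 10 thick (y), centred at x = 68, y = 0, from 4 to 48 above the underside: pinch its 10 mm. (A dark spare with a grey grip is not wanted.)
- pivot (a point): Foot of the fixed upright pivot bolt, on the chassis deck (flat grey sheet, top 14 mm above the bench). Shank 8 mm diameter; dark round head 26 across, underside 40 and top 46 above the deck. The strap turns freely on the shank with 4 mm play all round and lifts up to 36 before it meets the head.
- brass_bolt: Fixed brass bolt, 12 mm diameter, 14 tall, blunt point, upright in a flat yellow disc 48 across. Origin: centre of its foot on the deck, 130 from the pivot: the slot fits over it when the strap points from the pivot to it (45 to 95 degrees of swing, to either side). Lift the strap more than 14 to pass over it. Nothing else stands in the way of the swing.
- black_bolt: The wrong bolt: same shape and size, black, in a white disc, also 130 from the pivot, on the other side of the strap's start. Origin: centre of its foot on the deck.
Not all that is in view belongs to the job. What is shaped like the strap but orange or purple is not meant.

How it is judged:
By the outcome, as a careful person would: the job done as asked, in the order asked, and still so for the second after the job is handed in, with the robot touching nothing.
It also fails if it takes over 35 s, if anything falls off the work surface, if the arm or the gripper's body presses on something with over 40 N, if the wrist force passes 120 N, or if a joint passes its speed limit or range.

## Working session

There is one attempt and no reset: what is moved stays moved. The work goes in short steps, Python scripts to look and compute and a shell command to move; the robot and the scene stay as the last step left them, time stands still between calls to the robot, and variables do not carry over. Pictures are saved under pics/ and viewed, at most 10 in all, crops included, and the job is handed in when it is done.

```bash
mkdir -p pics; cat > h.py <<'E'
import numpy as np, cv2
from cell import env, vision, ticket
def ray(c,u,v):
    K=c["intrinsics"]; 
    d=np.array([(u-K[0,2])/K[0,0],(v-K[1,2])/K[1,1]]); s=d.copy()
    for _ in range(20): s=d/(1+c["k1"]*(s@s))
    R=np.array(c["R"]); o=-R.T@c["t"]; return o,R.T@np.array([s[0],s[1],1.])
def plane(c,u,v,z):
    o,d=ray(c,u,v); return o+d*(z-o[2])/d[2]
def depth(c,u,v):
    o,d=ray(c,u,v); return o+d*c["range_z"][int(round(v)),int(round(u))]
def proj(c,X):
    p=np.array(c["R"])@X+c["t"]; s=p[:2]/p[2]; s=s*(1+c["k1"]*(s@s)); K=c["intrinsics"]
    return np.array([K[0,0]*s[0]+K[0,2],K[1,1]*s[1]+K[1,2]])
def tri(a,b):
    (o1,d1),(o2,d2)=a,b
    A=np.stack([d1,-d2],1); s=np.linalg.lstsq(A,o2-o1,rcond=None)[0]
    p,q=o1+s[0]*d1,o2+s[1]*d2; return (p+q)/2,np.linalg.norm(p-q)
def blobs(c,lo,hi,amin=15):
    h=cv2.cvtColor(c["img"],cv2.COLOR_RGB2HSV); m=cv2.inRange(h,lo,hi)
    n,l,s,ce=cv2.connectedComponentsWithStats(m)
    return [(ce[i],s[i],l==i) for i in range(1,n) if s[i,4]>=amin]
E
python3 - <<'E'
from h import *
for n in ["top","scene"]:
    c=vision.capture(n); cv2.imwrite(f"pics/{n}1.png",cv2.resize(c["img"][:,:,::-1],(800,600),interpolation=cv2.INTER_CUBIC))
    np.savez(f"{n}1.npz",**c); print(n,c["k1"],-c["R"].T@c["t"])
    for k,lo,hi in [("red",(0,130,80),(6,255,255)),("red2",(174,130,80),(180,255,255)),("yel",(20,110,100),(35,255,255))]:
        for ce,s,_ in blobs(c,lo,hi): print(k,ce.round(1),s,depth(c,*ce).round(3))
E
```

```text
top -0.08566080900430123 [ 0.2895812  -0.03874917  1.56731323]
red [218.  153.3] [216 147   5  13  37] [0.564 0.066 0.063]
red [488.4 207. ] [487 204   4   7  26] [ 0.399 -0.823  0.052]
yel [401.6 123.3] [387  94  32  56 339] [ 0.677 -0.54   0.042]
yel [ 89.2 133.6] [ 71 121  37  26 193] [0.636 0.503 0.024]
yel [251.6 166.5] [245 160  14  14 167] [ 0.528 -0.043  0.029]
scene 0.0182967329273608 [1.06475963 0.70300449 1.05113173]
red [40.  75.1] [33 71 15  8 70] [ 0.779 -0.943  0.147]
red [151.   78.7] [149  77   5   5  18] [ 0.403 -0.816  0.056]
red [136.7 138.4] [134 136   6   6  18] [ 0.623 -0.529  0.036]
red [505.2 166.7] [501 164   8   7  29] [-0.257  0.376  0.064]
red [251.1 230.4] [245 228  14   6  44] [1.065 0.703 1.051]
yel [118.4 149.7] [ 91 131  56  30 304] [ 0.703 -0.509  0.039]
yel [239.9 211.5] [233 206  15  12 143] [ 0.532 -0.036  0.018]
yel [340.8 363.5] [313 339  63  45 359] [0.629 0.492 0.015]
```

View pics/top1.png

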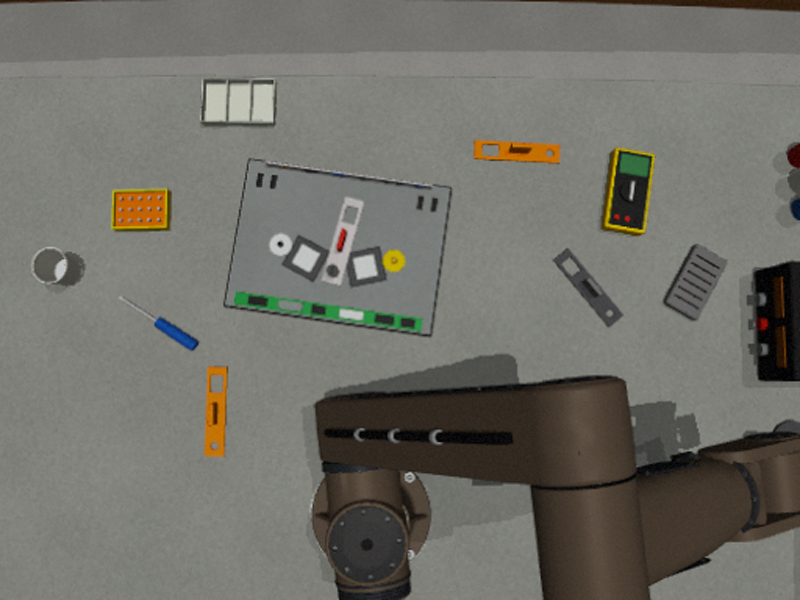

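View pics/scene1.png

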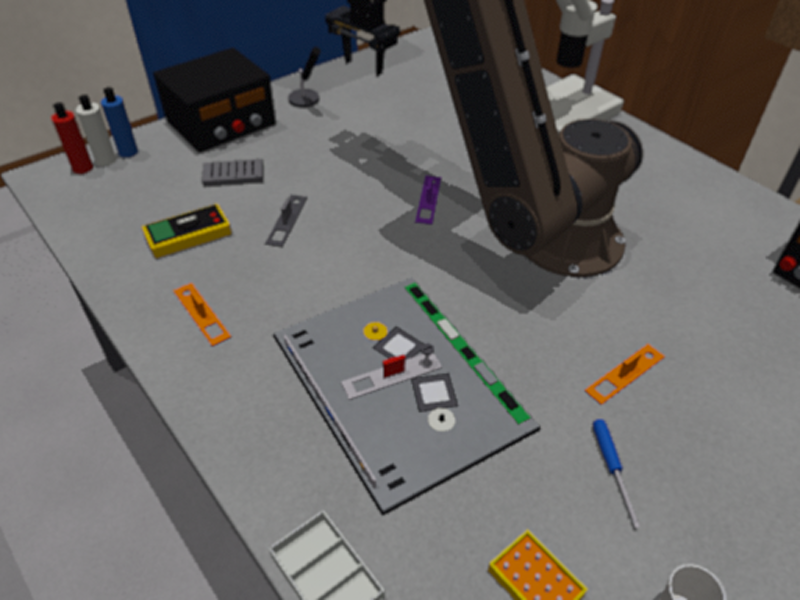

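The top view (800 px wide) shows the strap with red grip at (342,240), pivot head at (333,271), yellow disc at (394,261) and white disc at (280,244). The scene view agrees: grip (394,366), pivot (427,350), yellow (375,330).

```bash
python3 - <<'E'
from h import *
T=dict(np.load("top1.npz"));S=dict(np.load("scene1.npz"))
print(tri(ray(T,218,153.3),ray(S,251.1,234)))
print("yellow",tri(ray(T,251.6,166.5),ray(S,239.9,211.5)),plane(T,251.6,166.5,.015))
print("head",tri(ray(T,333*.64,271*.64),ray(S,427*.64,349*.64)),plane(T,333*.64,271*.64,.06))
print("white",plane(T,280*.64,244*.64,.015))
print("slot",plane(T,351*.64,213*.64,.018),depth(T,225,150))
ob=env.get_obs(); print(ob["eef_rot"].round(3),ob["ee_pos"],ob["opening"])
w=vision.capture("wrist"); print("wrist cam",-w["R"].T@w["t"]-ob["ee_pos"],(w["R"]@ob["eef_rot"]).round(3),w["intrinsics"][0,0])
# red fin blob orientation
for ce,s,m in blobs(T,(0,110,60),(8,255,255),15): 
    y,x=np.nonzero(m); print(ce,s, np.std(x),np.std(y))
E
```

```text
(array([0.56876163, 0.06783458, 0.03856877]), np.float64(0.00014903592984563164))
yellow (array([ 0.52928709, -0.04184579,  0.01215268]), np.float64(0.002540591753798978)) [ 0.52978821 -0.04270352  0.015     ]
head (array([0.49942921, 0.0827283 , 0.05013312]), np.float64(0.0030192024533695367)) [0.49912748 0.08087841 0.06      ]
white [0.56240849 0.19848698 0.015     ]
slot [0.63018437 0.04807205 0.018     ] [0.58323827 0.04595813 0.02147302]
[[ 0.975  0.221 -0.   ]
 [ 0.221 -0.975  0.001]
 [ 0.    -0.001 -1.   ]] [ 0.13809756 -0.60934683  0.22812641] 0.09512563580016792
wrist cam [0.07998346 0.01781272 0.15568713] [[ 0.001  1.     0.001]
 [-0.957  0.001 -0.291]
 [-0.291 -0.     0.957]] 312.9780840691916
[401.13333333 139.53333333] [399 138   5   4  15] 1.1469767022723503 1.0241527663824812
[218.13636364 153.18181818] [216 147   6  14  44] 1.3071639858680368 3.6820987547415696
[488.36363636 207.        ] [486 204   6   7  33] 1.513938908702642 1.9227505550564006
```

```bash
cat >> h.py <<'E'
from scipy.spatial.transform import Rotation as Ro
def to(p,yaw):
    ob=env.get_obs(); R=ob["eef_rot"]; y=np.radians(yaw)
    G=np.array([[np.cos(y),np.sin(y),0],[np.sin(y),-np.cos(y),0],[0,0,-1]])
    print("t",round(ob["clock"],2),"shift mm",(R.T@(np.array(p)-ob["ee_pos"])*1000).round(1),"turn",Ro.from_matrix(R.T@G).as_rotvec(degrees=True).round(2))
E
python3 -m crank '[[[0.568,-0.564,0],[0,0,-154],0],[[0.568,-0.564,0],[0,0,-154],0],[[0.568,-0.564,0],[0,0,-154],0],[[0.568,-0.564,0],[0,0,-154],0],[[0.568,-0.564,0],[0,0,-154],0],[[0.568,-0.564,0],[0,0,-154],0],[[0.568,-0.564,0],[0,0,-154],0],[[0.568,-0.564,0],[0,0,-154],0]]'
python3 -c "
from h import *
to([.567,.067,.23],167)"
```

```text
clock: 0.95
ee_pos: [0.3533, -0.2702, 0.2287]
eef_rot: [[0.142, 0.99, 0.0], [0.99, -0.142, -0.0], [-0.0, 0.0, -1.0]]
force: [1.5, -0.9, -0.2]
opening: 0.0946
grip_force: 0.0
t 0.95 shift mm [364.  163.8  -1.3] turn [-0.000e+00  2.000e-02 -8.515e+01]
```

```bash
python3 -m crank '[[[0.364,0.164,0],[0,0,-85],0],[[0.364,0.164,0],[0,0,-85],0],[[0.364,0.164,0],[0,0,-85],0],[[0.364,0.164,0],[0,0,-85],0],[[0.364,0.164,0],[0,0,-85],0],[[0.364,0.164,0],[0,0,-85],0],[[0.364,0.164,0],[0,0,-85],0],[[0.364,0.164,0],[0,0,-85],0]]'
python3 -c "
from h import *
to([.567,.067,.23],167)"
```

```text
clock: 1.75
ee_pos: [0.5693, 0.066, 0.2285]
eef_rot: [[-0.872, 0.49, -0.0], [0.49, 0.872, -0.0], [-0.0, -0.0, -1.0]]
force: [0.8, -0.6, -0.4]
opening: 0.0951
grip_force: 0.0
t 1.75 shift mm [ 2.5 -0.3 -1.5] turn [-1.000e-02 -0.000e+00 -1.635e+01]
```

```bash
python3 -m crank '[[[0.002,0,0],[0,0,-8.2],0],[[0.002,0,0],[0,0,-16.4],0],[[0.002,0,0],[0,0,-16.4],0],[[0.002,0,0],[0,0,-16.4],0]]'
python3 - <<'E'
from h import *
c=vision.capture("wrist"); np.savez("w1.npz",**c); cv2.imwrite("pics/w1.png",cv2.resize(c["img"][:,:,::-1],(800,600),interpolation=cv2.INTER_CUBIC))
for k,lo,hi in [("red",(0,110,60),(8,255,255)),("yel",(20,110,100),(35,255,255))]:
    for ce,s,m in blobs(c,lo,hi,100): print(k,ce.round(1),s,depth(c,*ce).round(4),plane(c,*ce,.015).round(4))
E
```

```text
clock: 2.15
ee_pos: [0.5667, 0.0648, 0.2285]
eef_rot: [[-0.972, 0.235, -0.0], [0.235, 0.972, -0.0], [0.0, -0.0, -1.0]]
force: [-1.2, -0.0, 0.6]
opening: 0.0956
grip_force: 0.0
red [262.2 175.7] [258 153   9  45 365] [0.5657 0.068  0.0617] [0.5771 0.0657 0.015 ]
yel [166.  159.4] [ 147  140   39   40 1181] [ 0.5294 -0.0388  0.0239] [ 0.5305 -0.0418  0.015 ]
```

View pics/w1.png

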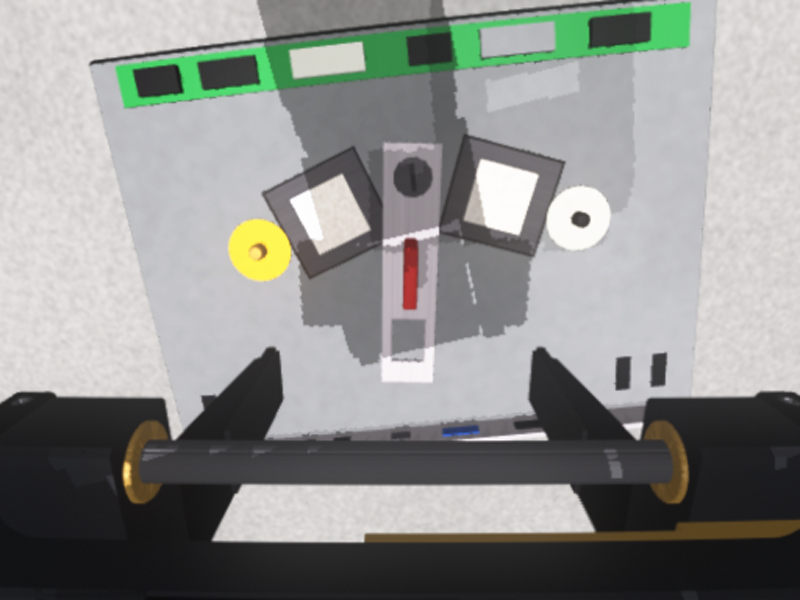

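Wrist view (800 px): red fin spans (411,240)–(411,308), pivot head at (412,177), slot at (408,340), yellow disc (260,250) with bolt, white/black bolt (579,219).

```bash
python3 - <<'E'
from h import *
c=dict(np.load("w1.npz"));T=dict(np.load("top1.npz"))
m=[b for b in blobs(c,(0,110,60),(8,255,255),100)][0][2].astype(np.uint8)
ct=cv2.findContours(m,0,2)[0][0]; r=cv2.minAreaRect(ct); print(r)
P=[plane(c,*q,.062) for q in cv2.boxPoints(r)]; print(np.round(P,4))
f=.64
a=(plane(c,384*f,144*f,.018)+plane(c,441*f,144*f,.018))/2; b=(plane(c,381*f,382*f,.018)+plane(c,434*f,382*f,.018))/2
print("strap ends",a,b,np.linalg.norm(b-a),np.degrees(np.arctan2(*(b-a)[1::-1])), "origin est",a+(b-a)*22/188,"fin est",a+(b-a)*90/188)
# head: dark blob
g=cv2.cvtColor(c["img"],cv2.COLOR_RGB2GRAY)
x0,y0=250,99; s=g[y0:y0+32,x0:x0+30]; mm=(s<80).astype(np.uint8); M=cv2.moments(mm); hc=(M["m10"]/M["m00"]+x0,M["m01"]/M["m00"]+y0); print("head",hc,mm.sum(),depth(c,*hc),plane(c,*hc,.058))
print("head tri",tri(ray(c,*hc),ray(T,213.1,173.4)))
print("fin tri",tri(ray(c,262.5,175.7),ray(T,218.1,153.2)))
y=plane(c,166,159.4,.015); p=plane(c,*hc,.058); print("yel tri",tri(ray(c,166,159.4),ray(T,251.6,166.5)),np.linalg.norm((y-p)[:2]),np.degrees(np.arctan2(*(y-p)[1::-1])))
k=plane(c,580*f,220*f,.026);print("black",k,np.linalg.norm((k-p)[:2]))
k=plane(c,257*f,251*f,.027);print("brass tip",k,np.linalg.norm((k-p)[:2]))
E
```

```text
((262.0, 175.0), (44.0, 8.0), 90.0)
[[0.541  0.0694 0.062 ]
 [0.5429 0.0775 0.062 ]
 [0.5896 0.0665 0.062 ]
 [0.5876 0.0581 0.062 ]]
strap ends [0.48308905 0.09014209 0.018     ] [0.66470752 0.04298818 0.018     ] 0.18763996585806456 -14.55444618094606 origin est [0.50434228 0.08462408 0.018     ] fin est [0.57003406 0.06756841 0.018     ]
head (263.59606986899564, 113.15720524017468) 458 [0.50314737 0.08434443 0.0614105 ] [0.50331836 0.08434948 0.058     ]
head tri (array([0.50541439, 0.08443124, 0.01585557]), np.float64(5.141284069250874e-05))
fin tri (array([0.56829709, 0.06724998, 0.04777386]), np.float64(0.0018320901449403238))
yel tri (array([ 0.53049285, -0.04273853,  0.01210749]), np.float64(0.0005110314958055322)) 0.12902030938596615 -77.87970909651443
black [0.56347406 0.19727676 0.026     ] 0.1279502953047037
brass tip [ 0.52996856 -0.03989912  0.027     ] 0.12707457605837064
```

```bash
python3 -c "
from h import *
to([.567,.0675,.040],166)
c=dict(np.load('w1.npz'))
for p in [(330,215),(300,200),(500,195),(540,200),(440,420)]: print(depth(c,p[0]*.64,p[1]*.64).round(4))"
```

```text
t 2.2 shift mm [  0.4   2.9 188.6] turn [-0.01 -0.    0.42]
[0.5184 0.0178 0.0128]
[ 0.5023 -0.0008  0.0137]
[0.5336 0.1452 0.0144]
[0.544  0.1734 0.0155]
[0.709  0.0612 0.0125]
```

Drives are flush with the deck. Descend in two stages with the fingers half closed, and look once before closing.

```bash
python3 -m crank '[[[0,0.003,0.04],[0,0,0.4],0.55],[[0,0.003,0.08],[0,0,0.4],0.55],[[0,0.003,0.11],[0,0,0.4],0.55],[[0,0.003,0.11],[0,0,0.4],0.55],[[0,0.003,0.11],[0,0,0.4],0.55]]' 20
python3 - <<'E'
from h import *
c=vision.capture("wrist"); np.savez("w2.npz",**c); cv2.imwrite("pics/w2.png",cv2.resize(c["img"][:,:,::-1],(800,600),interpolation=cv2.INTER_CUBIC))
w=dict(np.load("w1.npz"))
for ce,s,m in blobs(c,(0,110,60),(8,255,255),100):
    r=cv2.minAreaRect(cv2.findContours(m.astype(np.uint8),0,2)[0][0]); print(r,np.round([plane(c,*q,.062) for q in cv2.boxPoints(r)],4),depth(c,*ce)); print("tri",tri(ray(c,*ce),ray(w,262.2,175.7)))
to([.567,.0675,.040],166)
E
```

```text
clock: 2.7
ee_pos: [0.5678, 0.0675, 0.1192]
eef_rot: [[-0.971, 0.239, -0.0], [0.239, 0.971, -0.0], [0.0, -0.0, -1.0]]
force: [0.7, 0.8, 1.0]
opening: 0.0607
grip_force: 0.0
((259.7388000488281, 208.4940643310547), (12.45133113861084, 67.16447448730469), 1.301952600479126) [[0.5879 0.0574 0.062 ]
 [0.5381 0.071  0.062 ]
 [0.5404 0.0795 0.062 ]
 [0.5903 0.0664 0.062 ]] [0.56390902 0.06858747 0.06065333]
tri (array([0.57034071, 0.06705195, 0.04249029]), np.float64(4.895447787937034e-05))
t 2.75 shift mm [ 1.3 -0.4 80. ] turn [0.02 0.09 0.18]
```

View pics/w2.png

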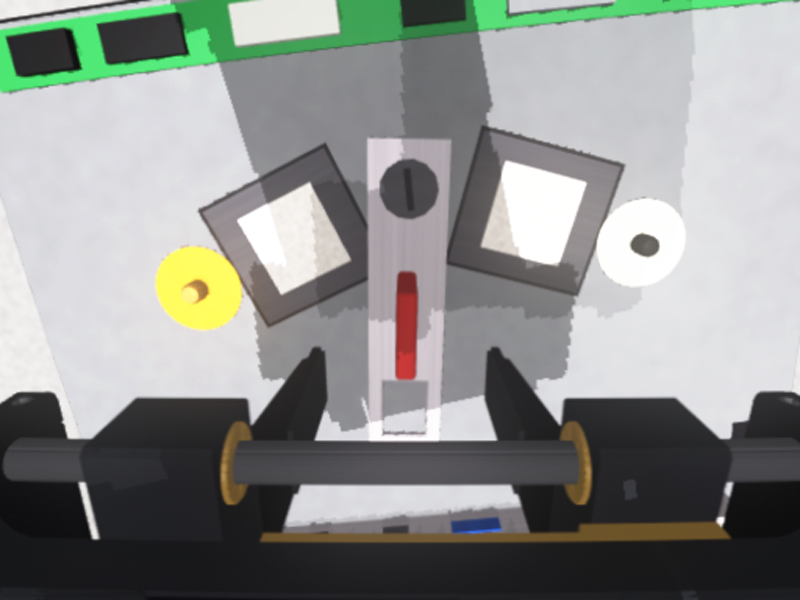

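Fin at (406,325) lies centred between the fingers (317 and 495); pivot head (409,188), yellow disc centre (199,287). Go down and close.

```bash
python3 -c "
from h import *
c=dict(np.load('w2.npz'));f=.64
p=plane(c,409*f,188*f,.060); b=[b for b in blobs(c,(20,110,100),(35,255,255),300)][0][0]; y=plane(c,*b,.015); w=plane(c,642*f,241*f,.015)
print(p,y,w,np.linalg.norm((y-p)[:2]),np.linalg.norm((w-p)[:2]),np.degrees(np.arctan2(*(y-p)[1::-1])),depth(c,*b))
e=[plane(c,u*f,v*f,.018) for u,v in [(368,139),(451,139),(369,438),(439,438)]]; a=(e[0]+e[1])/2;d=(e[2]+e[3])/2-a
print(a+d*22/188,a+d*90/188,np.linalg.norm(d),np.degrees(np.arctan2(d[1],d[0])))"
python3 -m crank '[[[0.001,0,0.03],[0,0,0],0.55],[[0.001,0,0.06],[0,0,0],0.55],[[0.001,0,0.08],[0,0,0],0.6],[[0.001,0,0.08],[0,0,0],0.6],[[0.001,0,0.08],[0,0,0],1],[[0.001,0,0.08],[0,0,0],1],[[0.001,0,0.08],[0,0,0],1],[[0.001,0,0.08],[0,0,0],1]]' 30
```

```text
[0.50320331 0.08493571 0.06      ] [ 0.53053103 -0.04166306  0.015     ] [0.56324845 0.20031792 0.015     ] 0.12951468471002378 0.13007102971465992 -77.81898478003622 [ 0.52910622 -0.03734023  0.02373437]
[0.50213585 0.08538355 0.018     ] [0.56205161 0.06959138 0.018     ] 0.17130672780362038 -14.765801313974928
clock: 3.55
ee_pos: [0.5669, 0.068, 0.0396]
eef_rot: [[-0.971, 0.237, 0.002], [0.237, 0.971, -0.0], [-0.002, 0.0, -1.0]]
force: [-0.6, -0.6, -0.1]
opening: 0.0111
grip_force: 0.0
```

```bash
python3 -m crank '[[[0,0,0],[0,0,0],1],[[0,0,0],[0,0,0],1],[[0,0,-0.008],[0,0,0],1],[[0,0,-0.016],[0,0,0],1],[[0,0,-0.024],[0,0,0],1],[[0,0,-0.024],[0,0,0],1],[[0,0,-0.024],[0,0,0],1]]' 30
python3 - <<'E'
from h import *
c=vision.capture("wrist"); np.savez("w3.npz",**c); cv2.imwrite("pics/w3.png",cv2.resize(c["img"][:,:,::-1],(800,600),interpolation=cv2.INTER_CUBIC))
ob=env.get_obs(); R=ob["eef_rot"]; r=(R.T@(ob["ee_pos"]-[.5032,.0849,ob["ee_pos"][2]]))[:2]; print(r,ob["ee_pos"],R[:2,0])
for a in range(8,65,8):
    t=np.radians(a); print(a,(np.array([[np.cos(t),-np.sin(t)],[np.sin(t),np.cos(t)]])@r-r).round(4))
E
```

```text
clock: 4.25
ee_pos: [0.5666, 0.068, 0.0629]
eef_rot: [[-0.971, 0.237, 0.0], [0.237, 0.971, -0.0], [-0.0, 0.0, -1.0]]
force: [-0.0, -0.4, -0.8]
opening: 0.0101
grip_force: 30.0
[-0.06545505 -0.00142185] [0.56644899 0.06798993 0.06259816] [-0.97145013  0.23724387]
8 [ 0.0008 -0.0091]
16 [ 0.0029 -0.018 ]
24 [ 0.0062 -0.0265]
32 [ 0.0107 -0.0345]
40 [ 0.0162 -0.0417]
48 [ 0.0227 -0.0482]
56 [ 0.03   -0.0536]
64 [ 0.038 -0.058]
```

View pics/w3.png

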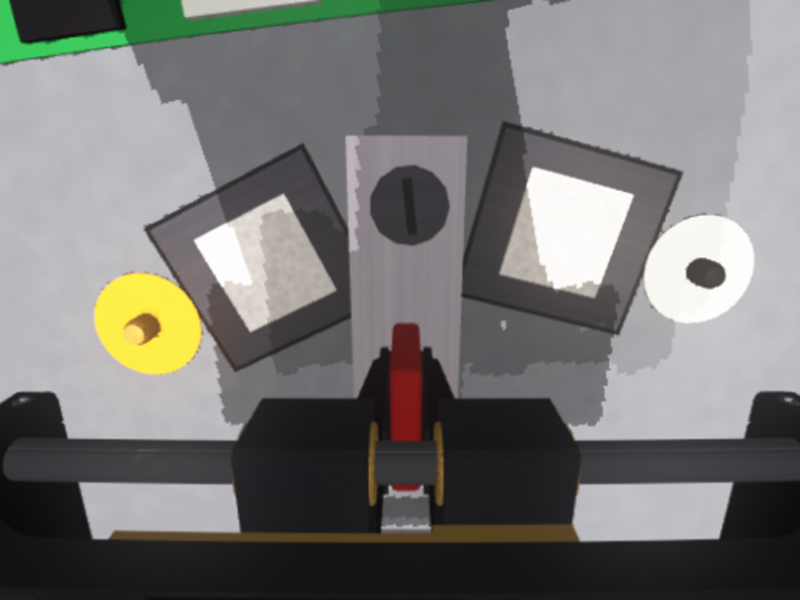

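The fin is gripped at (406,400), strap lifted about 23 mm under the head (409,205). Swing it about the pivot toward the yellow disc at (148,323).

```bash
python3 -m crank '[[[0.0008,-0.0091,0],[0,0,8],1],[[0.0029,-0.018,0],[0,0,16],1],[[0.0062,-0.0265,0],[0,0,24],1],[[0.0107,-0.0345,0],[0,0,32],1],[[0.0162,-0.0417,0],[0,0,40],1],[[0.0227,-0.0482,0],[0,0,48],1],[[0.03,-0.0536,0],[0,0,56],1],[[0.038,-0.058,0],[0,0,64],1]]'
python3 -m crank '[[[0,0,0],[0,0,0],1],[[0,0,0],[0,0,0],1]]'
python3 - <<'E'
from h import *
c=vision.capture("wrist"); np.savez("w4.npz",**c); cv2.imwrite("pics/w4.png",cv2.resize(c["img"][:,:,::-1],(800,600),interpolation=cv2.INTER_CUBIC))
t=vision.capture("top"); cv2.imwrite("pics/t4.png",cv2.resize(t["img"][70:230,150:330,::-1],(675,600),interpolation=cv2.INTER_CUBIC))
ob=env.get_obs();p=ob["ee_pos"];d=(p-[.5032,.0849,0])[:2];print(p,np.linalg.norm(d),np.degrees(np.arctan2(d[1],d[0])),np.degrees(np.arctan2(-ob["eef_rot"][1,0],-ob["eef_rot"][0,0])))
E
```

```text
clock: 5.1
ee_pos: [0.5154, 0.0204, 0.0623]
eef_rot: [[-0.207, 0.978, -0.001], [0.978, 0.207, -0.0], [0.0, -0.001, -1.0]]
force: [-0.8, -0.9, -1.8]
opening: 0.0097
grip_force: 30.0
clock: 5.3
ee_pos: [0.5161, 0.0207, 0.0625]
eef_rot: [[-0.216, 0.976, 0.0], [0.976, 0.216, -0.0], [-0.0, 0.0, -1.0]]
force: [-0.2, 0.5, -1.3]
opening: 0.0097
grip_force: 30.0
[0.51633138 0.02075155 0.06254776] 0.06547867588990726 -78.4312017058416 -77.53964118859096
```

View pics/w4.png

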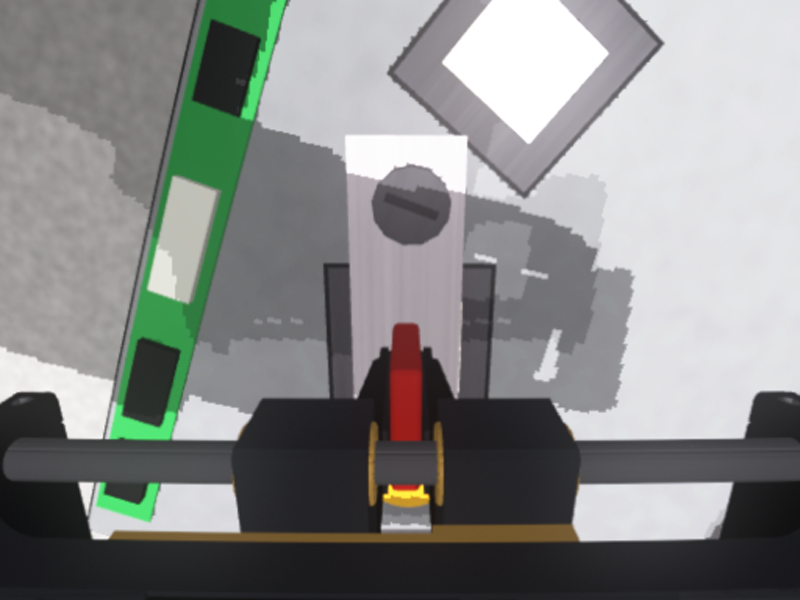

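View pics/t4.png

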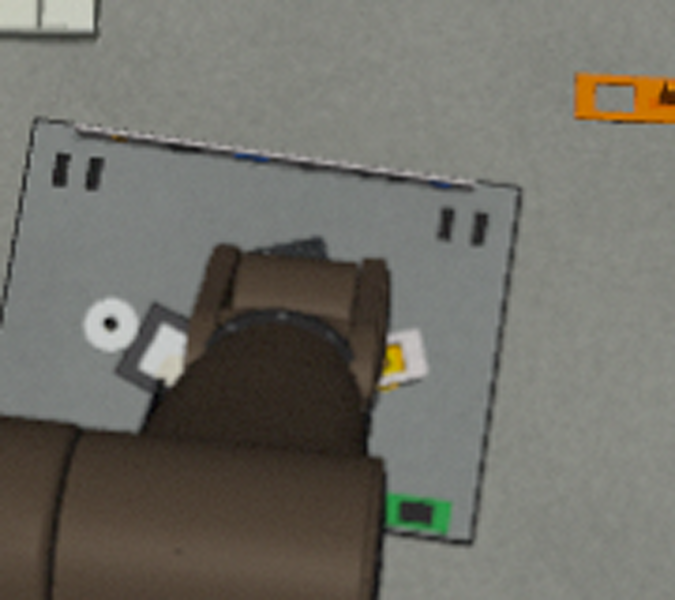

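The slot window shows yellow beneath it (wrist (406,495); top crop (392,360)) and the strap is centred under the pivot head (411,205). Lower, watching the force.

```bash
python3 -m crank '[[[0,0,0.005],[0,0,0],1],[[0,0,0.01],[0,0,0],1],[[0,0,0.013],[0,0,0],1],[[0,0,0.013],[0,0,0],1]]'
python3 -m crank '[[[0,0,0.004],[0,0,0],1],[[0,0,0.008],[0,0,0],1],[[0,0,0.0095],[0,0,0],1],[[0,0,0.0095],[0,0,0],1]]'
```

```text
clock: 5.8
ee_pos: [0.5156, 0.0207, 0.049]
eef_rot: [[-0.213, 0.977, -0.001], [0.977, 0.213, 0.0], [0.0, -0.001, -1.0]]
force: [0.8, 0.5, -1.4]
opening: 0.0099
grip_force: 30.0
clock: 6.2
ee_pos: [0.5158, 0.0207, 0.0399]
eef_rot: [[-0.213, 0.977, -0.0], [0.977, 0.213, -0.0], [0.0, -0.0, -1.0]]
force: [-0.6, -0.4, -0.7]
opening: 0.0102
grip_force: 30.0
```

```bash
python3 -m crank '[[[0,0,0.0006],[0,0,0],1],[[0,0,0.0012],[0,0,0],1],[[0,0,0.0012],[0,0,0],1]]'
python3 -m crank '[[[0,0,0],[0,0,0],0.6],[[0,0,0],[0,0,0],0.6],[[0,0,0],[0,0,0],0.6],[[0,0,0],[0,0,0],0.6],[[0,0,0],[0,0,0],0.6]]'
```

```text
clock: 6.5
ee_pos: [0.5159, 0.0207, 0.0395]
eef_rot: [[-0.213, 0.977, 0.001], [0.977, 0.213, -0.0], [-0.0, 0.0, -1.0]]
force: [-1.5, 0.6, 6.1]
opening: 0.0099
grip_force: 30.0
clock: 7.0
ee_pos: [0.5159, 0.0207, 0.0389]
eef_rot: [[-0.213, 0.977, 0.0], [0.977, 0.213, -0.0], [-0.0, -0.0, -1.0]]
force: [-0.1, -0.2, -0.7]
opening: 0.0373
grip_force: 0.0
```

Contact at 6 N at seat height, and the fin is released. Withdraw upward and look.

```bash
python3 -m crank '[[[0,0,-0.03],[0,0,0],0.6],[[0,0,-0.07],[0,0,0],0.6],[[0,0,-0.12],[0,0,0],0.5],[[0,0,-0.17],[0,0,0],0.3],[[0,0,-0.19],[0,0,0],0],[[0,0,-0.19],[0,0,0],0],[[0,0,-0.19],[0,0,0],0]]'
python3 - <<'E'
from h import *
c=vision.capture("wrist"); np.savez("w5.npz",**c); cv2.imwrite("pics/w5.png",cv2.resize(c["img"][:,:,::-1],(800,600),interpolation=cv2.INTER_CUBIC))
for ce,s,m in blobs(c,(0,110,60),(8,255,255),100)+blobs(c,(20,110,100),(35,255,255),40): print(ce,s,depth(c,*ce))
E
```

```text
clock: 7.7
ee_pos: [0.5155, 0.0207, 0.2285]
eef_rot: [[-0.213, 0.977, -0.0], [0.977, 0.213, -0.0], [-0.0, -0.0, -1.0]]
force: [-0.3, -0.5, -0.9]
opening: 0.0727
grip_force: 0.0
[259.51585014 175.90778098] [256 153   8  46 347] [0.51512328 0.02171132 0.06145828]
[259.2860262  217.60480349] [250 205  20  26 458] [ 0.5280919  -0.03906254  0.02459181]
[277.82926829 217.29268293] [277 209   3  17  41] [ 0.55195464 -0.03798389  0.01335155]
```

View pics/w5.png

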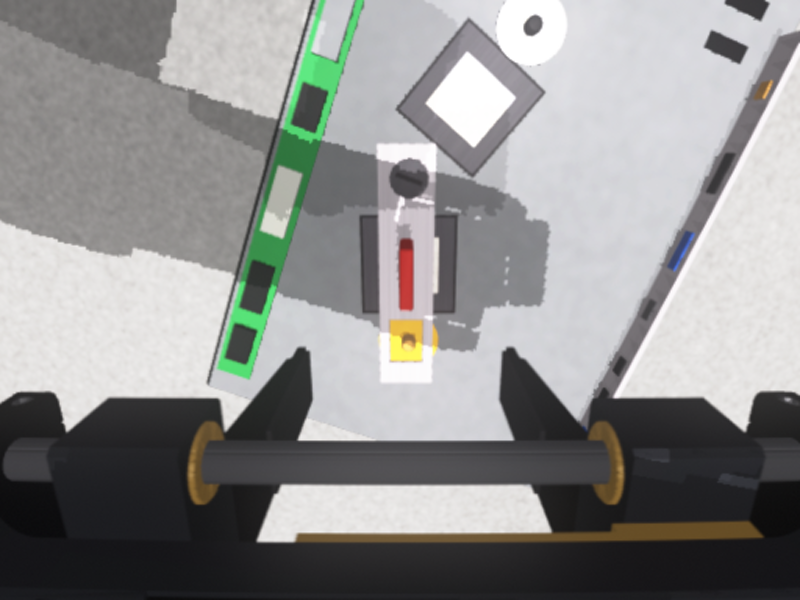

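The brass bolt stands inside the slot at (408,341). The strap lies flat across the drive, with the fin top at 61.5 mm as it was at the start, and the gripper is clear.

```bash
python3 -c "
from cell import ticket
print(ticket.hand_in())"
```

```text
the job is handed in; nothing more can be done
None
```

The strap's slot is over the brass bolt and it lies flat across the drive; I let go, backed the gripper clear and handed the job in at about 7.8 s on the robot's clock, without being told a verdict.

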